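# Drive the worn guide bushing out of the drilling jig

## Task

The steel bushing in the bore of the drilling jig is worn: take the bigger of the two drifts from the rack and, holding it upright, push the bushing down out of the bore into the tray below. Keep pushing until the drift's guard comes to bear on the stop collar round the bore, keep it pressed there lightly (about 10 N) for half a second, and never lean on the drift with 30 N or more. Then put the drift back upright in the rack hole it came from, fully down, touching neither the bushing with the gripper nor the slim drift and the other things on the bench.

Things in the scene. Friction and masses are not known exactly. Their poses are not given: they have to be found in the camera images.
- drift_grip (a point): Centre of the bigger drift's upright square grip (18 x 18 mm, 46 mm tall). This point is 23 mm above the top and 29 mm above the underside of the round guard (34 mm in diameter, 6 mm thick), and 69 mm above the tip of the nose. z points up along the drift; x and y are square to the grip's flats. Fingertips may rest on the guard, which then takes the push.
- drift: The bigger drift, a plain steel tool 95 mm tall, 0.15 to 0.31 kg, standing upright in either of the rack's two holes: round nose 14 mm in diameter and 40 mm long (its last 2.5 mm tapered to 11 mm), guard, square grip, low dome on top. Origin: centre of the tip of the nose, z up along the drift.
- slim_drift: The slimmer drift, same shape but with a guard 24 mm in diameter and a grip 11 x 11 mm, 46 mm tall, in the other rack hole; its nose is 8 mm thick and 24 mm long, too short for the job. Leave it alone. Origin: the centre of the tip of its nose, which is 22 mm above the bench.
- rack: Fixed block of dark wood, 56 x 108 x 46 mm tall, with two upright 19 mm through holes, 27 mm to either side of its middle along its y axis. Each drift stands in a hole with its guard resting on the block's top. Origin: centre of the underside.
- jig: Fixed drilling jig, 92 x 92 mm on the bench: an aluminium plate 80 x 92 mm, 34 mm thick, its top face 90 mm and underside 56 mm above the bench, on two wooden cheeks (at its y = -37 and +37 mm) over a wooden tray whose floor is 10 mm above the bench. A steel stop collar stands up from the plate round the bore. Origin: centre of the underside, z up.
- bore_mouth (a point): Centre of the mouth of the jig's upright bore, level with the plate's top face. The bore is 17 mm in diameter, goes through the plate, and has a 1.5 mm bevel. The stop collar round it (30 mm outside, 21 mm inside diameter) stands 1 to 7 mm above the face, set differently each time and not measured: the drift's guard lands on it, so feel for it.
- bushing: Worn steel bushing, a tube 16 mm across and 26 mm long, 40 g, held in the bore by hidden springs that rub on it: it slides under a steady push of about 6 to 14 N. Its top starts 4 to 8 mm below the plate's top face. It lets go (the load vanishes) and drops into the tray when its top is 28 to 32 mm below the face, 1 to 11 mm before the guard lands. Origin: centre of its underside.
- bushing_mid (a point): Centre of the bushing, half-way along it, on its axis. In the tray, upright or lying, this point is 18 to 23 mm above the bench.
- pencil: Red flat pencil, 14 x 162 x 8 mm, lying near the front edge of the bench (loose bystander, leave it alone). Origin: centre of its underside.
- screwdriver: Stubby screwdriver with an orange and black handle, 28 x 108 x 28 mm, lying near the front edge of the bench (loose bystander, leave it alone). Origin: centre of its underside.
There are look-alikes about, which are no part of the job. What is shaped like the drift but green or turquoise is not meant.

How it is judged:
By the outcome, as a careful person would: the job done as asked, in the order asked, and still so for the second after the job is handed in, with the robot touching nothing.
It also fails if it takes over 64 s, if anything falls off the work surface, if the arm or the gripper's body presses on something with over 40 N, if the wrist force passes 120 N, or if a joint passes its speed limit or range.

## Robot

A 7-joint arm with a two-finger parallel gripper is mounted at the origin on a cart in front of the work surface, level with it; the furniture and walls round the work are solid. World frame = base frame: x ahead of the robot, y to its left, z up, the work surface at z = 0. Lengths are in m, angles in rad, forces in N, time in s.
With the tool pointing down it reaches from about 0.4 to 0.85 m from the base axis. Payload 10.4 kg.
Tool frame: the origin (TCP) lies at the very end of the fingers, on their centre line; the grasp point (between the pads) lies 19 mm behind it; z points along the fingers, y is the line along which they close (so a half turn about z gives the same grasp; the last joint's range is limited). The gripper opens to 87 mm and grips with 3 to 60 N. Pads are 19 mm wide; open, the fingers measure 117 mm over their backs; the gripper's body (75 mm by 190 mm) begins 51 mm behind the grasp point.
Start: joints at [1.231, 0.332, -0.065, 1.46, 0.022, 1.35, -0.088], TCP at [0.195, -0.594, 0.223] pointing down, gripper open.
Joint ranges: [-2.6, 2.6], [-0.5, 2.12], [-1.47, 1.34], [0.16, 2.42], [-1.27, 4.41], [0.06, 2.06], [-2.6, 2.6]. Speed limits (rad/s): [2.22, 2.22, 2.79, 2.79, 3.14, 3.14, 3.14].

## Interface

Orientations are given as a unit quaternion [x, y, z, w].
In Python, from bench import r gives the robot as it stands.
- The arm moves only by the shell command python3 -m crank 'ROWS' [FORCE]. ROWS is JSON, a list that holds one entry, the list of rows, each a list of 5 numbers: the shift along the tool's x, y, z in mm, then the turn about the tool's z in degrees, then the opening, from -1 (shut) to 1 (fully open). A call has 1 to 20 rows; each row is the pose to reach, as a shift and turn from the pose commanded when the call began, along the tool's axes at that moment; what a row does not reach only later rows make up. A row lasts 1/10 s, in which the tool goes at most 50 mm and 8.59 degrees, less where a joint would pass 70% of its speed; a pose out of reach is approached as far as the arm can. A call with a gripper value outside its range is refused whole. The fingers move at their own pace and stop on an object; FORCE is the grip in N (left out, the last holds). Time passes only in rows, so rows that repeat a pose let the fingers close. It gives the time, the measured TCP pose, the force, the opening and the grip force at its end, in the units of the state.
- r.read_state(): the state, without advancing time (a new reading comes with each control period).
- r.camera(name): name is "scene" or "top" or "wrist"; returns a dict with "image" (420x560x3 uint8, red, green, blue), "vfov" (degrees; the focal length in pixels is half the picture's height over the tangent of half this angle, whatever the lens; pixels are square), "cx", "cy" (the principal point, pixels), "k1" (the pictures are not rectified: a ray, as slopes to the right and down, at radius r is drawn at 1 + k1 r^2 times it, then the intrinsics apply), "eye" and "attitude" of the camera in the world. Camera axes: x right, y down, z forward; pixel columns grow to the right and rows downward; lengths in m; the calibration is good to about 2 mm. A picture is of the moment at which its call begins. There is no depth.
- r.close_job(): hands the job in; it is judged then, once.
The state is a dict: "time": time; "joint_positions": joint angles; "joint_vel": joint speeds; "joint_torque": joint torques, N m; "ee_pos": TCP position; "eef_rot": TCP orientation; "ft_force": force on the tool from outside, world axes, zero at the start; "torque": the same for the moment, N m; "width": finger opening in m; "grip_force": force on a finger pad.
Only numpy, scipy, OpenCV 4.12 (cv2) and the standard library are available. Lean on these libraries where they do the work, as an engineer would, in place of code of your own. Each camera call takes 0.05 s, during which the arm holds its last target. There are 200 camera calls.

## Working session

There is one attempt and no reset: what is moved stays moved. The work goes in short steps, Python scripts to look and compute and a shell command to move; the robot and the scene stay as the last step left them, time stands still between calls to the robot, and variables do not carry over. Pictures are saved under pics/ and viewed, at most 12 in all, crops included, and the job is handed in when it is done.

```bash
ls; mkdir -p pics
python3 - <<'E'
from bench import r
import cv2,json
s=r.read_state();print(s)
for n in("scene","top","wrist"):
    c=r.camera(n);cv2.imwrite(f"pics/{n}0.png",c["image"][:,:,::-1]);print(n,{k:v for k,v in c.items() if k!="image"})
E
```

```text
pics
{'time': 0.0, 'joint_positions': array([ 1.23141364,  0.33290816, -0.06468426,  1.46095928,  0.02161471,
        1.34989639, -0.088512  ]), 'joint_vel': array([-4.12930220e-04,  1.24120146e-03,  4.76295467e-05, -1.80747191e-03,
       -1.35163617e-04,  9.41352093e-04,  1.32321787e-03]), 'joint_torque': array([-9.92668902e-05, -6.23258042e+01,  2.45843350e-02, -3.89898455e+01,
       -6.12694491e-02,  3.97063955e-02,  9.97323423e-05]), 'ee_pos': array([ 0.19455103, -0.59353186,  0.22172267]), 'eef_rot': array([ 9.87482205e-01,  1.57728725e-01, -1.59459102e-04, -7.20206000e-04]), 'ft_force': array([ 0.14366158, -0.22443954, -0.85932446]), 'torque': array([ 0.04167827,  0.01156003, -0.0058429 ]), 'grip_force': 0.0, 'width': 0.08712298477047743}
scene {'vfov': 50.21936104036561, 'cx': 281.30663172191606, 'cy': 211.2561625355713, 'k1': -0.014965471705609107, 'eye': array([0.25354519, 0.83591937, 0.55149707]), 'attitude': array([-0.19683588,  0.85759107, -0.45986115,  0.11967002])}
top {'vfov': 45.49858277966303, 'cx': 276.4049256910712, 'cy': 208.17294994627198, 'k1': -0.10358151126917271, 'eye': array([0.34735788, 0.23145018, 1.09391607]), 'attitude': array([-0.70145051,  0.70529722, -0.07272589,  0.07234606])}
wrist {'vfov': 61.89042986293096, 'cx': 284.62013007520005, 'cy': 208.4096789325171, 'k1': -0.06875665812636461, 'eye': array([ 0.25878504, -0.57356626,  0.38362192]), 'attitude': array([ 0.8036068 , -0.58242226, -0.07305015,  0.09830614])}
```

View pics/top0.png

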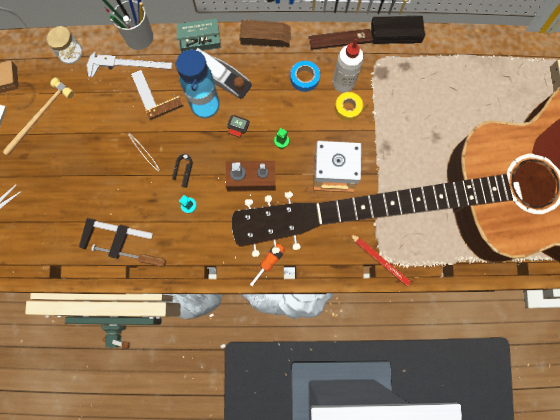

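View pics/scene0.png

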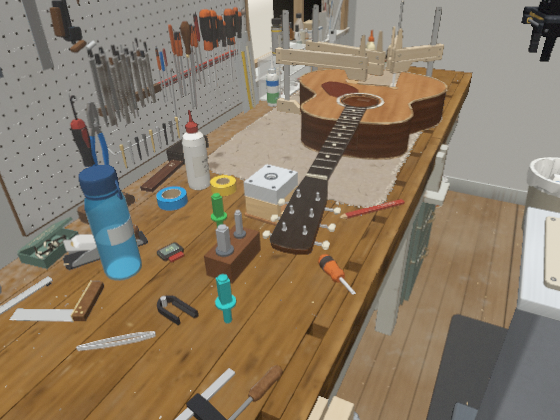

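The top view shows the rack at about (250,175), with the big drift at (237,170), the slim drift at (263,170) and the jig bore at (339,160). The scene view shows the big drift in the nearer hole at (224,240). The turquoise and green look-alikes stand apart from these.

```bash
cat > h.py <<'E'
import numpy as np, cv2
from scipy.spatial.transform import Rotation as R
def cal(c):
    f=210/np.tan(np.radians(c["vfov"]/2)); return f,c["cx"],c["cy"],c["k1"],np.array(c["eye"]),R.from_quat(c["attitude"]).as_matrix()
def ray(c,u,v):
    f,cx,cy,k,e,M=cal(c); d=np.array([(u-cx)/f,(v-cy)/f]); s=d.copy()
    for _ in range(30): s=d/(1+k*(s@s))
    return e,M@np.array([s[0],s[1],1])
def onz(c,u,v,z):
    e,d=ray(c,u,v); return e+d*(z-e[2])/d[2]
def proj(c,p):
    f,cx,cy,k,e,M=cal(c); q=M.T@(np.array(p)-e); s=q[:2]/q[2]; s=s*(1+k*(s@s)); return s*f+[cx,cy]
E
python3 - <<'E'
from bench import r
from h import *
c=r.camera("top");s=r.camera("scene")
I=c["image"][:,:,::-1]
a=cv2.resize(I[120:220,215:375],None,fx=5,fy=5,interpolation=cv2.INTER_CUBIC)
cv2.imwrite("pics/topc.png",a)
b=cv2.resize(s["image"][150:300,190:340,::-1],None,fx=4,fy=4,interpolation=cv2.INTER_CUBIC)
cv2.imwrite("pics/scenec.png",b)
print(onz(c,237,170,.1),onz(c,263,170,.1),onz(c,339,160,.09))
E
```

```text
[0.63542805 0.31117803 0.1       ] [0.63508789 0.25753466 0.1       ] [0.65901815 0.09862475 0.09      ]
```

View pics/topc.png

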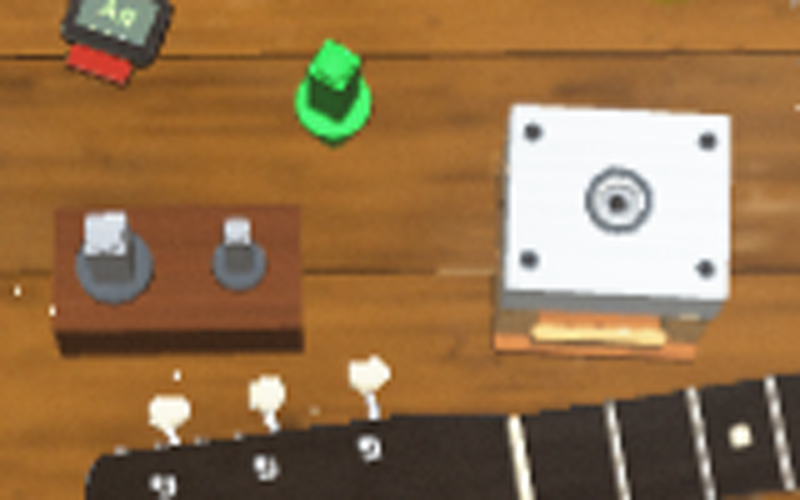

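View pics/scenec.png

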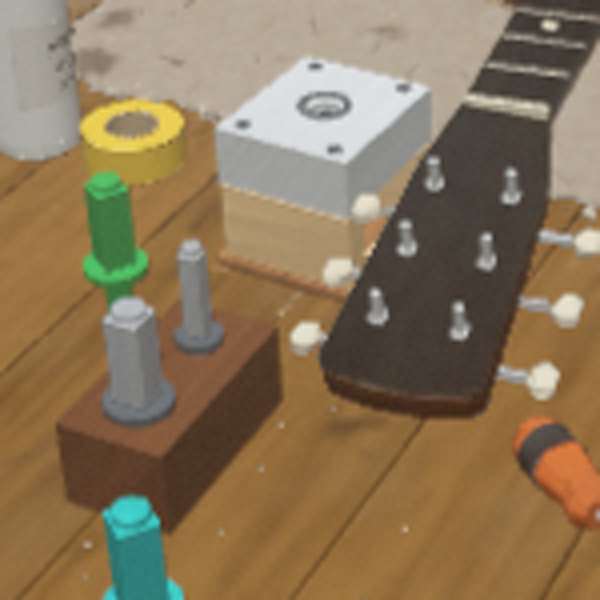

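Run:
```python
from bench import r
from h import *
c=r.camera("top");s=r.camera("scene")
P=lambda x,y,z:onz(c,215+(x+.5)/5-.5,120+(y+.5)/5-.5,z)
S=lambda x,y,z:onz(s,190+(x+.5)/4-.5,150+(y+.5)/4-.5,z)
np.set_printoptions(precision=4,suppress=True)
rk=[P(*q,.046) for q in[(55,207),(302,207),(302,330),(57,332)]]
print("rack",*rk,np.mean(rk,0)); d=rk[0]-rk[1]+rk[3]-rk[2]; print("rack y yaw",np.degrees(np.arctan2(d[1],d[0])))
rs=[S(*q,.046) for q in[(57,427),(176,458),(281,323)]]; print("scene rack",*rs,(rs[0]+rs[2])/2)
print("guard top",P(114,266,.052),S(139,395,.049),"griptop",P(106,233,.1),"slim guard",P(240,262,.052))
jg=[P(*q,.09) for q in[(511,105),(731,117),(727,298),(503,290)]]
print("jig",*jg,np.mean(jg,0)); d=jg[0]-jg[1]+jg[3]-jg[2]; print(np.degrees(np.arctan2(d[1],d[0])))
print("bore",P(619,200,.094),S(324,105,.094))
st=r.read_state();M=R.from_quat(st["eef_rot"]).as_matrix()
for p in([.5,-.2,.26],[.636,.31,.26]): print(M.T@(np.array(p)-st["ee_pos"])*1000)
```

```text
rack [0.6717 0.3407 0.046 ] [0.671  0.2328 0.046 ] [0.6156 0.233  0.046 ] [0.6153 0.3389 0.046 ] [0.6434 0.2863 0.046 ]
rack y yaw 89.88027256539242
scene rack [0.6701 0.3421 0.046 ] [0.6101 0.3379 0.046 ] [0.6172 0.2298 0.046 ] [0.6437 0.286  0.046 ]
guard top [0.6431 0.3141 0.052 ] [0.6468 0.3099 0.049 ] griptop [0.6436 0.3138 0.1   ] slim guard [0.6445 0.2597 0.052 ]
jig [0.702  0.1442 0.09  ] [0.6965 0.0511 0.09  ] [0.6172 0.0562 0.09  ] [0.621  0.1494 0.09  ] [0.6592 0.1002 0.09  ]
87.136308878967
bore [0.6587 0.1004 0.094 ] [0.6576 0.1044 0.094 ]
[ 412.8118 -279.1338  -37.5529]
[ 700.9278 -721.384   -37.4443]
```

```bash
python3 -m crank '[[[40,-28,-20,-4,1],[85,-56,-38,-8,1],[125,-84,-38,-12,1],[165,-112,-38,-16,1],[206,-140,-38,-20,1],[248,-168,-38,-24,1],[290,-196,-38,-28,1],[330,-223,-38,-32,1],[372,-251,-38,-36,1],[413,-279,-38,-40,1],[440,-321,-38,-44,1],[468,-363,-38,-48,1],[495,-405,-38,-52,1],[523,-447,-38,-56,1],[550,-490,-38,-60,1],[578,-532,-38,-64,1],[605,-575,-38,-68,1],[632,-617,-38,-72,1],[660,-660,-38,-72,1],[680,-690,-38,-72,1]]]' 20
```

```text
time: 2.35
ee_pos: [0.6261, 0.2759, 0.2603]
eef_rot: [0.706, 0.708, -0.0, -0.0]
ft_force: [0.6, 0.4, 0.6]
width: 0.0866
grip_force: 0.0
```

Run:
```python
from bench import r
from h import *
np.set_printoptions(precision=4,suppress=True)
c=r.camera("wrist");cv2.imwrite("pics/w1.png",c["image"][:,:,::-1]);print(c["eye"],c["attitude"])
for p in([.643,.313,.1],[.643,.313,.052],[.6586,.102,.094]): print(proj(c,p))
np.save("c1.npy",c,allow_pickle=True)
```

```text
[0.6272 0.3416 0.4221] [0.9926 0.0011 0.     0.1218]
[301.9033 153.5785]
[299.7108 149.4848]
[313.0783 349.3533]
```

View pics/w1.png

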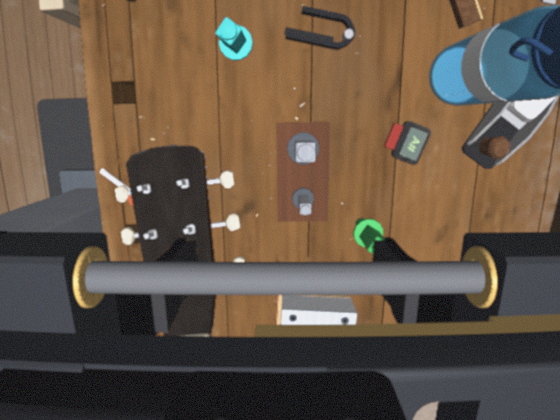

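The wrist view shows the big drift's grip top at about (305,153), with its guard at (303,148). The slim drift is at (304,204), and the jig is partly hidden at the bottom.

Run:
```python
from h import *
np.set_printoptions(precision=4,suppress=True)
c=np.load("c1.npy",allow_pickle=True).item()
I=c["image"][115:230,265:345]
g=cv2.resize(I,None,fx=5,fy=5,interpolation=cv2.INTER_CUBIC)
cv2.imwrite("pics/w1c.png",g[:,:,::-1])
hsv=cv2.cvtColor(g,cv2.COLOR_RGB2HSV)
P=lambda x,y,z:onz(c,265+(x+.5)/5-.5,115+(y+.5)/5-.5,z)
for nm,m,z in(("top",(hsv[...,1]<70)&(hsv[...,2]>140),.1),("all",(hsv[...,1]<90)&(hsv[...,2]>60),.052)):
    cs,_=cv2.findContours(m.astype(np.uint8),0,2)
    for k in sorted(cs,key=cv2.contourArea)[-3:]:
        q=cv2.minAreaRect(k);print(nm,cv2.contourArea(k),q,P(*q[0],z))
```

```text
top 41.5 ((160.25001525878906, 17.750001907348633), (8.485280990600586, 6.363960266113281), 45.0) [0.6379 0.3446 0.1   ]
top 3203.5 ((202.5, 471.5), (61.0, 59.0), 90.0) [0.6467 0.2609 0.1   ]
top 9655.0 ((203.0, 186.5), (101.0, 102.0), 90.0) [0.646  0.3145 0.1   ]
all 169.0 ((159.0, 17.0), (15.55634880065918, 14.142135620117188), 45.0) [0.6392 0.3451 0.052 ]
all 12209.0 ((187.8949432373047, 431.6829833984375), (114.05748748779297, 140.2770538330078), 10.060689926147461) [0.6463 0.2578 0.052 ]
all 21593.5 ((190.94119262695312, 166.76470947265625), (167.34957885742188, 164.43914794921875), 75.96376037597656) [0.6462 0.3146 0.052 ]
```

View pics/w1c.png

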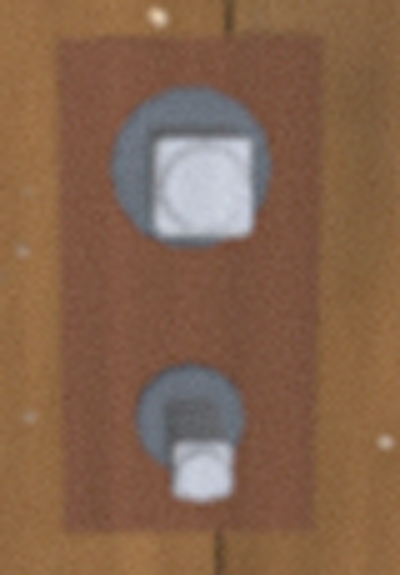

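Grip is square to the tool. I'll check the guitar peg height against the gripper body before descending.

Run:
```python
from bench import r
from h import *
np.set_printoptions(precision=4,suppress=True)
c=r.camera("top");s=r.camera("scene");w=np.load("c1.npy",allow_pickle=True).item()
def tri(*rs):
    A=0;b=0
    for e,d in rs:
        d=d/np.linalg.norm(d);Q=np.eye(3)-np.outer(d,d);A=A+Q;b=b+Q@e
    return np.linalg.solve(A,b)
T=lambda x,y:ray(c,215+x/5,120+y/5); S=lambda x,y:ray(s,190+x/4,150+y/4)
print("peg",tri(T(170,412),S(308,338),ray(w,227,180)))
print("peg2",tri(T(368,375),S(368,207)),"head corner",tri(T(163,488),S(376,292)))
```

```text
peg [0.5703 0.2862 0.0875]
peg2 [0.58   0.2055 0.1071] head corner [0.5326 0.2879 0.124 ]
```

```bash
python3 -m crank '[[[18,10,40,0,0.2],[38,19,80,0,0.2],[38,19,105,0,0.2],[38,19,125,0,0.2],[38,19,125,0,0.2]]]' 20
```

```text
time: 3.0
ee_pos: [0.6441, 0.3091, 0.1322]
eef_rot: [0.707, 0.708, -0.003, -0.0]
ft_force: [0.3, -0.3, 0.0]
width: 0.0561
grip_force: 0.0
```

```bash
python3 -m crank '[[[3,1,0,0,0.2],[3,1,20,0,0.2],[3,1,40,0,0.2],[3,1,60,0,0.2],[3,1,66,0,0.2],[3,1,66,0,0.2],[3,1,66,0,0.2]]]' 20; python3 -c "
from bench import r
from h import *
c=r.camera('wrist');cv2.imwrite('pics/w2.png',c['image'][:,:,::-1]);print(r.read_state()['ee_pos'])"
```

```text
time: 3.7
ee_pos: [0.6466, 0.315, 0.0714]
eef_rot: [0.706, 0.708, 0.001, 0.0]
ft_force: [0.3, 0.2, 0.2]
width: 0.052
grip_force: 0.0
[0.64667706 0.31506232 0.07150659]
```

View pics/w2.png

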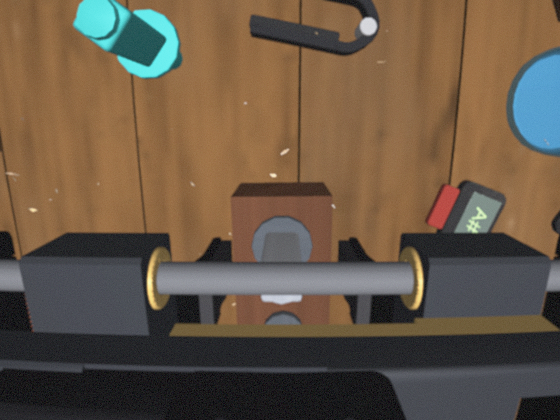

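The fingers straddle the grip, and the guard at (283,243) is centred between them. Next I descend and grip.

```bash
python3 -m crank '[[[0,-1,10,0,0.2],[0,-1,16,0,0.2],[0,-1,18,0,0.2],[0,-1,18,0,0.2],[0,-1,18,0,-1],[0,-1,18,0,-1],[0,-1,18,0,-1],[0,-1,18,0,-1],[0,-1,18,0,-1],[0,-1,18,0,-1]]]' 45
```

```text
time: 4.75
ee_pos: [0.6452, 0.315, 0.0526]
eef_rot: [0.706, 0.708, 0.001, 0.0]
ft_force: [-0.6, -0.1, 6.5]
width: 0.0175
grip_force: 45.6
```

```bash
python3 -m crank '[[[0,0,-10,0,-1],[0,0,-30,0,-1],[0,0,-60,0,-1],[0,0,-95,0,-1],[0,0,-130,0,-1],[-10,0,-140,0,-1],[-40,2,-140,0,-1],[-80,5,-140,0,-1],[-120,8,-140,0,-1],[-160,11,-140,0,-1],[-200,13,-140,0,-1],[-240,13,-140,0,-1],[-260,13,-140,0,-1],[-260,13,-140,0,-1],[-260,13,-140,0,-1],[-260,13,-140,0,-1]]]'
python3 - <<'E'
from bench import r
from h import *
np.set_printoptions(precision=4,suppress=True)
c=r.camera('wrist');cv2.imwrite('pics/w3.png',c['image'][:,:,::-1]);np.save("c3.npy",c,allow_pickle=True)
s=r.read_state();print(s['ee_pos'],s['eef_rot'],s['ft_force'],s['width'],proj(c,[.66,.102,.094]))
E
```

```text
time: 6.35
ee_pos: [0.658, 0.056, 0.1912]
eef_rot: [0.706, 0.709, -0.0, -0.0]
ft_force: [-0.3, 0.3, -2.2]
width: 0.0176
grip_force: 45.5
[0.6581 0.0562 0.1913] [ 0.7054  0.7088  0.     -0.0004] [-0.0322  0.7379 -1.7689] 0.017955169468510324 [285.9862 149.1324]
```

View pics/w3.png

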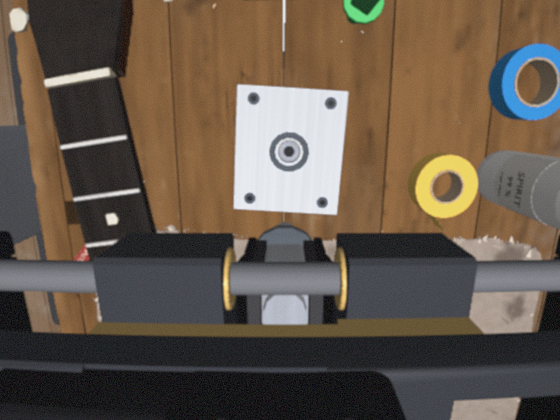

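The collar is at about (289,152) and the plate spans (237,85) to (338,214). The far edge of the held guard is at (284,225).

Run:
```python
from h import *
np.set_printoptions(precision=4,suppress=True)
c=np.load("c3.npy",allow_pickle=True).item()
g=cv2.cvtColor(c["image"],cv2.COLOR_RGB2GRAY); o=(255,120)
a=cv2.resize(g[120:185,255:325],None,fx=8,fy=8,interpolation=cv2.INTER_CUBIC)
P=lambda x,y,z:onz(c,255+(x+.5)/8-.5,120+(y+.5)/8-.5,z)
cs,h=cv2.findContours((a<175).astype(np.uint8),cv2.RETR_CCOMP,2)
for k in cs:
    if cv2.contourArea(k)>800 and len(k)>5:
        e=cv2.fitEllipse(k);print(cv2.contourArea(k),np.array(e[0]),e[1],P(*e[0],.090),P(*e[0],.094))
m=(g>150).astype(np.uint8);k=max(cv2.findContours(m[60:230,200:370].copy(),0,2)[0],key=cv2.contourArea)
b=cv2.boxPoints(cv2.minAreaRect(k))+[200,60];q=np.array([onz(c,*p,.09) for p in b]);print(b,q,q.mean(0))
q=np.array([onz(c,*p,.09) for p in [(237,85),(348,92),(338,214),(234,210)]]);print(q.mean(0))
# guard edge
print(g[215:240,284],[onz(c,284,v,.1912-.0005) for v in(224,225,226)])
```

```text
7732.0 [272.0557 251.5268] (98.52879333496094, 101.16065216064453) [0.6619 0.1003 0.09  ] [0.6619 0.1006 0.094 ]
4942.0 [272.9819 253.2913] (161.8461456298828, 165.54025268554688) [0.662  0.1002 0.09  ] [0.662  0.1005 0.094 ]
77588.5 [272.7195 254.4389] (313.8954162597656, 314.87701416015625) [0.662  0.1001 0.09  ] [0.662  0.1004 0.094 ]
39380.0 [271.6385 255.4881] (222.3192138671875, 225.52659606933594) [0.6619 0.1    0.09  ] [0.6619 0.1003 0.094 ]
[[229.0311 208.5019]
 [236.8521  83.3658]
 [348.2918  90.3307]
 [340.4708 215.4669]] [[0.6161 0.056  0.09  ]
 [0.6246 0.1486 0.09  ]
 [0.7047 0.1441 0.09  ]
 [0.7027 0.0508 0.09  ]] [0.662  0.0999 0.09  ]
[0.6625 0.0993 0.09  ]
[113 112 112 111 112 112 105  94  90  85  65  68  72  87 105 111 103 104
 102 107 105 107 107 111 113] [array([0.6589, 0.0735, 0.1907]), array([0.6589, 0.073 , 0.1907]), array([0.6589, 0.0725, 0.1907])]
```

```bash
python3 -m crank '[[[20,2,0,0,-1],[44,3,0,0,-1],[44,3,0,0,-1],[44,3,20,0,-1],[44,3,35,0,-1],[44,3,44,0,-1],[44,3,44,0,-1],[44,3,44,0,-1]]]'
python3 - <<'E'
from bench import r
from h import *
for n in("scene","top"):
    c=r.camera(n);u,v=map(int,proj(c,[.661,.1,.11]));cv2.imwrite(f"pics/{n}4.png",cv2.resize(c["image"][v-45:v+45,u-50:u+50,::-1],None,fx=6,fy=6,interpolation=cv2.INTER_CUBIC))
print(r.read_state()["ee_pos"],r.read_state()["ft_force"])
E
```

```text
time: 7.2
ee_pos: [0.6615, 0.0987, 0.1478]
eef_rot: [0.706, 0.708, 0.0, -0.0]
ft_force: [0.5, 0.4, -1.5]
width: 0.0179
grip_force: 45.5
[0.66181728 0.09874815 0.14842897] [ 0.40955038  0.08464493 -0.93004823]
```

View pics/scene4.png

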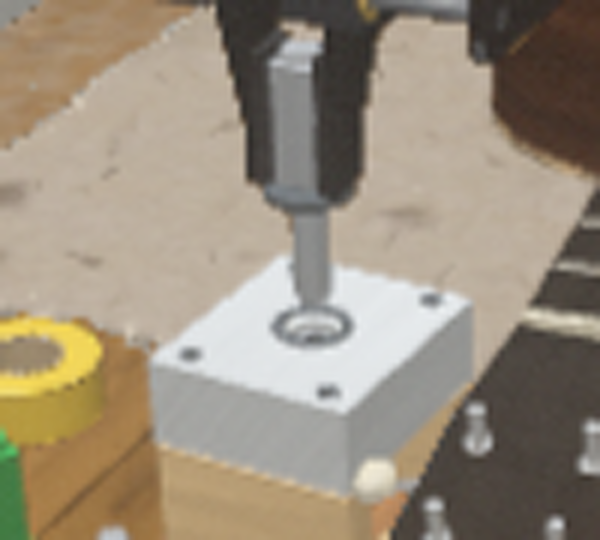

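In the scene crop the nose tip at (313,308) sits straight above the collar centre at (313,327). I'll correct y by +1.5 mm and feel downward.

```bash
for k in 1; do python3 -m crank '[[[1.5,0,0,0,-1],[1.5,0,3,0,-1],[1.5,0,6,0,-1],[1.5,0,8,0,-1],[1.5,0,8,0,-1]]]'; done; python3 -m crank '[[[0,0,1.5,0,-1],[0,0,3,0,-1],[0,0,3,0,-1]]]'; python3 -m crank '[[[0,0,1,0,-1],[0,0,2,0,-1],[0,0,2,0,-1]]]'
```

```text
time: 7.8
ee_pos: [0.6612, 0.1001, 0.139]
eef_rot: [0.706, 0.708, -0.0, -0.0]
ft_force: [-0.5, 0.0, -2.1]
width: 0.0177
grip_force: 45.5
time: 8.1
ee_pos: [0.6613, 0.1001, 0.1363]
eef_rot: [0.706, 0.708, -0.0, -0.0]
ft_force: [0.6, -0.1, -2.4]
width: 0.0178
grip_force: 45.5
time: 8.4
ee_pos: [0.6613, 0.1001, 0.1344]
eef_rot: [0.706, 0.708, -0.0, -0.0]
ft_force: [0.5, -0.3, -2.2]
width: 0.0176
grip_force: 45.5
```

```bash
python3 -m crank '[[[0,0,1,0,-1],[0,0,2,0,-1],[0,0,2,0,-1]]]'; python3 -m crank '[[[0,0,1,0,-1],[0,0,2,0,-1],[0,0,2,0,-1]]]'; python3 -m crank '[[[0,0,1,0,-1],[0,0,2,0,-1],[0,0,2,0,-1]]]'
```

```text
time: 8.7
ee_pos: [0.6613, 0.1002, 0.1324]
eef_rot: [0.706, 0.708, -0.0, -0.0]
ft_force: [-0.2, 0.5, -2.7]
width: 0.0176
grip_force: 45.5
time: 9.0
ee_pos: [0.6619, 0.1003, 0.1317]
eef_rot: [0.706, 0.708, 0.001, 0.001]
ft_force: [-0.6, -0.4, 5.3]
width: 0.0182
grip_force: 46.1
time: 9.3
ee_pos: [0.662, 0.1004, 0.1307]
eef_rot: [0.706, 0.708, 0.001, 0.001]
ft_force: [-3.6, -0.7, 10.8]
width: 0.0176
grip_force: 46.6
```

```bash
python3 -m crank '[[[0,-0.5,1,0,-1],[0,-0.5,2,0,-1],[0,-0.5,2,0,-1]]]'; python3 -m crank '[[[0,0,1,0,-1],[0,0,2,0,-1],[0,0,2,0,-1]]]'; python3 -m crank '[[[0,0,1,0,-1],[0,0,2,0,-1],[0,0,2,0,-1]]]'
```

```text
time: 9.6
ee_pos: [0.6619, 0.1004, 0.1288]
eef_rot: [0.706, 0.708, 0.001, 0.001]
ft_force: [-1.3, -1.0, 10.3]
width: 0.0173
grip_force: 46.5
time: 9.9
ee_pos: [0.6619, 0.1005, 0.1268]
eef_rot: [0.706, 0.708, 0.001, 0.001]
ft_force: [-2.5, -0.7, 10.9]
width: 0.0176
grip_force: 46.5
time: 10.2
ee_pos: [0.6619, 0.1005, 0.1248]
eef_rot: [0.706, 0.708, 0.001, 0.001]
ft_force: [-1.9, -1.2, 10.6]
width: 0.0177
grip_force: 46.5
```

```bash
python3 -m crank '[[[0,-0.3,1,0,-1],[0,-0.3,2,0,-1],[0,-0.3,3,0,-1],[0,-0.3,4,0,-1],[0,-0.3,5,0,-1],[0,-0.3,6,0,-1],[0,-0.3,7,0,-1],[0,-0.3,8,0,-1],[0,-0.3,9,0,-1],[0,-0.3,10,0,-1],[0,-0.3,11,0,-1],[0,-0.3,12,0,-1],[0,-0.3,13,0,-1],[0,-0.3,14,0,-1]]]';  python3 -m crank '[[[0,0,1,0,-1],[0,0,2,0,-1],[0,0,2,0,-1]]]'; python3 -m crank '[[[0,0,1,0,-1],[0,0,2,0,-1],[0,0,2,0,-1]]]'
```

```text
time: 11.6
ee_pos: [0.6618, 0.1005, 0.1111]
eef_rot: [0.706, 0.708, 0.001, 0.001]
ft_force: [-3.1, -0.8, 14.2]
width: 0.0177
grip_force: 46.9
time: 11.9
ee_pos: [0.6617, 0.1005, 0.1087]
eef_rot: [0.706, 0.708, 0.001, 0.001]
ft_force: [-1.3, -0.5, 9.2]
width: 0.0179
grip_force: 46.4
time: 12.2
ee_pos: [0.6607, 0.1003, 0.1049]
eef_rot: [0.706, 0.708, 0.0, 0.0]
ft_force: [-0.2, 0.2, -2.3]
width: 0.0174
grip_force: 45.5
```

```bash
for i in 1; do python3 -m crank '[[[0,0,0.5,0,-1],[0,0,1,0,-1],[0,0,1,0,-1]]]'; python3 -m crank '[[[0,0,0.5,0,-1],[0,0,1,0,-1],[0,0,1,0,-1]]]'; done
```

```text
time: 12.5
ee_pos: [0.6606, 0.1, 0.1032]
eef_rot: [0.706, 0.708, -0.0, -0.0]
ft_force: [1.0, 0.2, -2.1]
width: 0.0176
grip_force: 45.5
time: 12.8
ee_pos: [0.6606, 0.1002, 0.1025]
eef_rot: [0.706, 0.708, 0.0, 0.0]
ft_force: [0.5, -0.4, -1.6]
width: 0.0179
grip_force: 45.5
```

```bash
python3 -m crank '[[[0,0,0.5,0,-1],[0,0,1,0,-1],[0,0,1,0,-1]]]'; python3 -m crank '[[[0,0,0.5,0,-1],[0,0,1,0,-1],[0,0,1,0,-1]]]'
```

```text
time: 13.1
ee_pos: [0.6606, 0.1002, 0.1015]
eef_rot: [0.706, 0.708, -0.0, 0.0]
ft_force: [0.3, 0.5, -1.9]
width: 0.0177
grip_force: 45.5
time: 13.4
ee_pos: [0.6606, 0.1002, 0.1005]
eef_rot: [0.706, 0.708, -0.0, 0.0]
ft_force: [0.9, -0.3, -2.4]
width: 0.0178
grip_force: 45.5
```

```bash
python3 -m crank '[[[0,0,0.5,0,-1],[0,0,1,0,-1],[0,0,1,0,-1]]]'; python3 -m crank '[[[0,0,0.5,0,-1],[0,0,1,0,-1],[0,0,1,0,-1]]]'
```

```text
time: 13.7
ee_pos: [0.6606, 0.1002, 0.0995]
eef_rot: [0.706, 0.708, -0.0, 0.0]
ft_force: [1.3, 0.4, -3.0]
width: 0.0179
grip_force: 45.5
time: 14.0
ee_pos: [0.6606, 0.1002, 0.0988]
eef_rot: [0.706, 0.708, 0.0, 0.0]
ft_force: [-0.2, -0.3, 2.1]
width: 0.0179
grip_force: 45.8
```

```bash
python3 -m crank '[[[0,0,0.5,0,-1],[0,0,0.5,0,-1]]]'; python3 -c "
from bench import r
import time
for i in range(3):print(r.read_state()['ft_force'])"
```

```text
time: 14.2
ee_pos: [0.6606, 0.1002, 0.0988]
eef_rot: [0.706, 0.708, 0.0, 0.0]
ft_force: [-2.9, -1.3, 6.0]
width: 0.0178
grip_force: 46.2
[-2.94250583 -1.34668262  5.95674698]
[-2.94250583 -1.34668262  5.95674698]
[-2.94250583 -1.34668262  5.95674698]
```

```bash
python3 -m crank '[[[0,0,0.3,0,-1],[0,0,0.3,0,-1],[0,0,0.3,0,-1],[0,0,0.3,0,-1]]]'; python3 -m crank '[[[0,0,0,0,-1],[0,0,0,0,-1],[0,0,0,0,-1],[0,0,0,0,-1],[0,0,0,0,-1]]]'
```

```text
time: 14.6
ee_pos: [0.6606, 0.1002, 0.0988]
eef_rot: [0.706, 0.708, 0.0, 0.0]
ft_force: [-4.0, -1.2, 7.7]
width: 0.0176
grip_force: 46.3
time: 15.1
ee_pos: [0.6607, 0.1002, 0.0988]
eef_rot: [0.706, 0.708, 0.0, 0.0]
ft_force: [-3.3, -1.5, 8.7]
width: 0.0176
grip_force: 46.3
```

```bash
python3 -m crank '[[[0,0,0.15,0,-1],[0,0,0.15,0,-1],[0,0,0.15,0,-1],[0,0,0.15,0,-1],[0,0,0.15,0,-1],[0,0,0.15,0,-1],[0,0,0.15,0,-1]]]'; python3 -m crank '[[[0,0,-3,0,-1],[0,0,-10,0,-1],[0,0,-30,0,-1],[0,0,-60,0,-1],[0,0,-93,0,-1],[0,0,-93,0,-1],[0,0,-93,0,-1]]]'
python3 - <<'E'
from bench import r
from h import *
c=r.camera("scene");u,v=map(int,proj(c,[.661,.1,.08]));cv2.imwrite("pics/s5.png",cv2.resize(c["image"][v-60:v+60,u-70:u+70,::-1],None,fx=5,fy=5,interpolation=cv2.INTER_CUBIC))
E
```

```text
time: 15.8
ee_pos: [0.6607, 0.1002, 0.0988]
eef_rot: [0.706, 0.708, 0.0, 0.0]
ft_force: [-4.1, -1.3, 7.9]
width: 0.0175
grip_force: 46.4
time: 16.5
ee_pos: [0.6606, 0.1004, 0.1911]
eef_rot: [0.706, 0.708, 0.0, 0.0]
ft_force: [0.2, 0.6, -3.3]
width: 0.0178
grip_force: 46.3
```

View pics/s5.png

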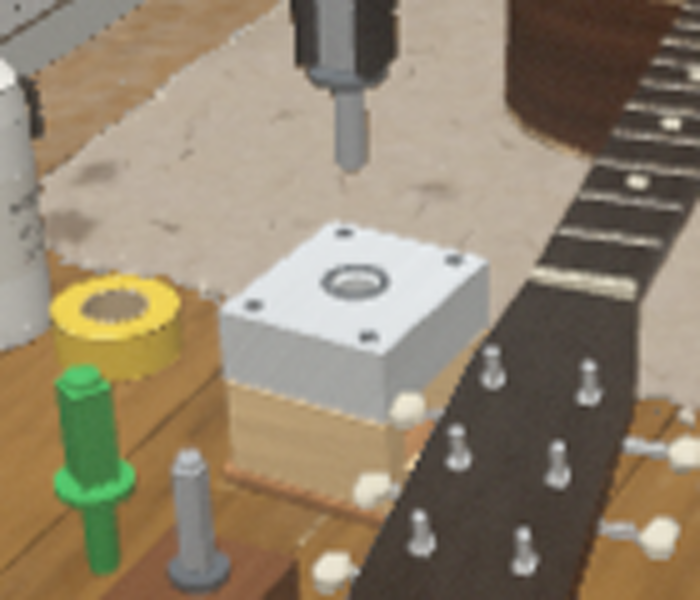

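The bore is now empty and the drift hangs straight. I'll carry it back above its hole.

```bash
python3 -m crank '[[[30,-2,0,0,-1],[70,-5,0,0,-1],[110,-8,0,0,-1],[150,-11,0,0,-1],[190,-14,0,0,-1],[214.5,-15,0,0,-1],[214.5,-15,0,0,-1],[214.5,-15,0,0,-1],[214.5,-15,25,0,-1],[214.5,-15,50,0,-1],[214.5,-15,75,0,-1],[214.5,-15,85,0,-1],[214.5,-15,85,0,-1],[214.5,-15,85,0,-1]]]'
```

```text
time: 17.95
ee_pos: [0.6456, 0.3142, 0.1066]
eef_rot: [0.706, 0.708, 0.0, 0.0]
ft_force: [-0.3, -0.2, -1.4]
width: 0.0179
grip_force: 46.4
```

Run:
```python
from bench import r
from h import *
print(r.read_state()["ee_pos"])
c=r.camera("scene");u,v=map(int,proj(c,[.645,.3,.07]));cv2.imwrite("pics/s6.png",cv2.resize(c["image"][v-60:v+60,u-70:u+70,::-1],None,fx=5,fy=5,interpolation=cv2.INTER_CUBIC))
```

```text
[0.64563572 0.31421543 0.10656916]
```

View pics/s6.png

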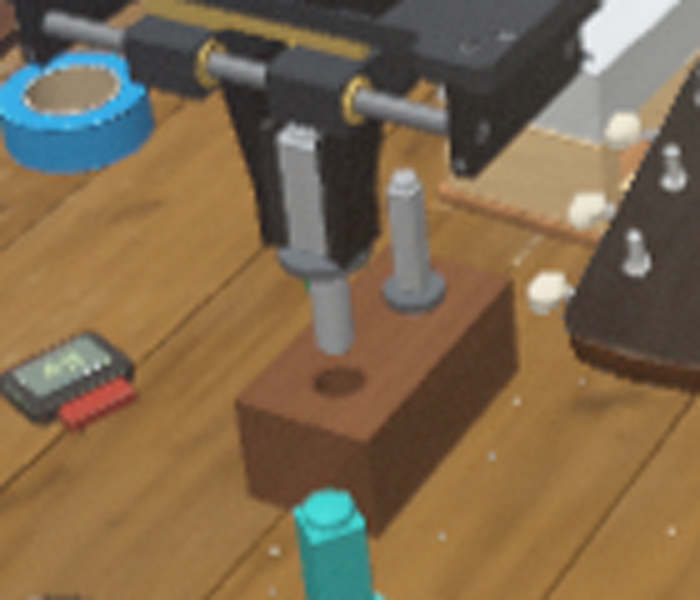

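The tip is at about (333,350) and the hole at (340,380). I'll compute the small offset.

Run:
```python
from bench import r
from h import *
np.set_printoptions(precision=4,suppress=True)
c=r.camera("scene");u,v=map(int,proj(c,[.645,.3,.07]))
P=lambda x,y,z:onz(c,u-70+(x+.5)/5-.5,v-60+(y+.5)/5-.5,z)
a=cv2.resize(c["image"][v-60:v+60,u-70:u+70],None,fx=5,fy=5,interpolation=cv2.INTER_CUBIC)
m=(a[...,0]<75).astype(np.uint8)[358:402,305:375]
k=max(cv2.findContours(m,0,2)[0],key=cv2.contourArea);e=cv2.fitEllipse(k);print(e,cv2.contourArea(k))
h=np.array(e[0])+[305,358];print("hole",h,P(*h,.046),"nose tip px->",P(333,349,.060))
w=np.load("c1.npy",allow_pickle=True).item()
W=lambda x,y:onz(w,265+(x+.5)/5-.5,115+(y+.5)/5-.5,.046)
print(np.mean([W(*q) for q in[(55,38),(325,38),(316,530),(66,530)]],0))
```

```text
Traceback (most recent call last):
ValueError: max() iterable argument is empty
```

Run:
```python
from bench import r
from h import *
np.set_printoptions(precision=4,suppress=True)
c=r.camera("scene");u,v=map(int,proj(c,[.645,.3,.07]))
P=lambda x,y,z:onz(c,u-70+(x+.5)/5-.5,v-60+(y+.5)/5-.5,z)
for n,q in dict(hl=(314,381),hr=(367,381),hf=(340,366),hn=(340,397)).items(): print(n,P(*q,.046))
print("nose L/R at tip",P(318,348,.0625),P(351,348,.0625))
w=np.load("c1.npy",allow_pickle=True).item()
W=lambda x,y:onz(w,265+(x+.5)/5-.5,115+(y+.5)/5-.5,.046)
print(np.mean([W(*q) for q in[(55,38),(325,38),(316,530),(66,530)]],0))
```

```text
hl [0.652  0.3192 0.046 ]
hr [0.6344 0.311  0.046 ]
hf [0.6481 0.3077 0.046 ]
hn [0.6383 0.323  0.046 ]
nose L/R at tip [0.6481 0.3194 0.0625] [0.6373 0.3144 0.0625]
[0.6468 0.2874 0.046 ]
```

Laterally the nose and hole agree to within 0.5 mm, so I'll lower it.

```bash
python3 -m crank '[[[0,0,8,0,-1],[0,0,13,0,-1],[0,0,18,0,-1],[0,0,20,0,-1],[0,0,20,0,-1]]]';python3 -m crank '[[[0,0,8,0,-1],[0,0,16,0,-1],[0,0,22,0,-1],[0,0,28,0,-1],[0,0,30,0,-1],[0,0,30,0,-1]]]'
```

```text
time: 18.6
ee_pos: [0.6448, 0.3145, 0.085]
eef_rot: [0.706, 0.708, -0.0, -0.0]
ft_force: [0.7, 0.1, -2.3]
width: 0.0175
grip_force: 46.4
time: 19.2
ee_pos: [0.6449, 0.3145, 0.0551]
eef_rot: [0.706, 0.708, -0.0, -0.0]
ft_force: [0.1, 0.2, -2.7]
width: 0.0182
grip_force: 46.4
```

```bash
python3 -m crank '[[[0,0,1,0,-1],[0,0,2,0,-1],[0,0,2.5,0,-1],[0,0,2.5,0,-1]]]'
```

```text
time: 19.6
ee_pos: [0.6451, 0.3146, 0.0531]
eef_rot: [0.706, 0.708, 0.0, 0.0]
ft_force: [-0.0, 0.1, -3.0]
width: 0.0173
grip_force: 46.4
```

```bash
python3 -m crank '[[[0,0,0.5,0,-1],[0,0,1,0,-1],[0,0,1,0,-1]]]'
```

```text
time: 19.9
ee_pos: [0.6451, 0.3147, 0.0526]
eef_rot: [0.706, 0.708, 0.0, 0.0]
ft_force: [-2.4, -1.7, 3.5]
width: 0.0176
grip_force: 46.9
```

```bash
python3 -m crank '[[[0,0,-0.3,0,-0.4],[0,0,-0.3,0,-0.2],[0,0,-0.5,0,0],[0,0,-1,0,0.2],[0,0,-1,0,0.2],[0,0,-1,0,0.2],[0,0,-1,0,0.2],[0,0,-10,0,0.2],[0,0,-30,0,0.2],[0,0,-60,0,0.2],[0,0,-100,0,0.2],[0,0,-130,0,0.2],[0,0,-160,0,0.2],[0,0,-170,0,0.2],[0,0,-170,0,0.2]]]' 20
python3 - <<'E'
from bench import r
from h import *
c=r.camera("scene");s=r.read_state();print(s["ee_pos"],s["ft_force"],s["width"])
cv2.imwrite("pics/s7.png",cv2.resize(c["image"][140:300,150:410,::-1],None,fx=3,fy=3,interpolation=cv2.INTER_CUBIC))
E
```

```text
time: 21.4
ee_pos: [0.6455, 0.3152, 0.2242]
eef_rot: [0.706, 0.708, 0.001, 0.0]
ft_force: [1.1, 0.3, -0.9]
width: 0.0522
grip_force: 0.0
[0.64503788 0.31473462 0.22211137] [ 0.15741633 -0.58574364 -0.77416696] 0.05206133899003687
```

View pics/s7.png

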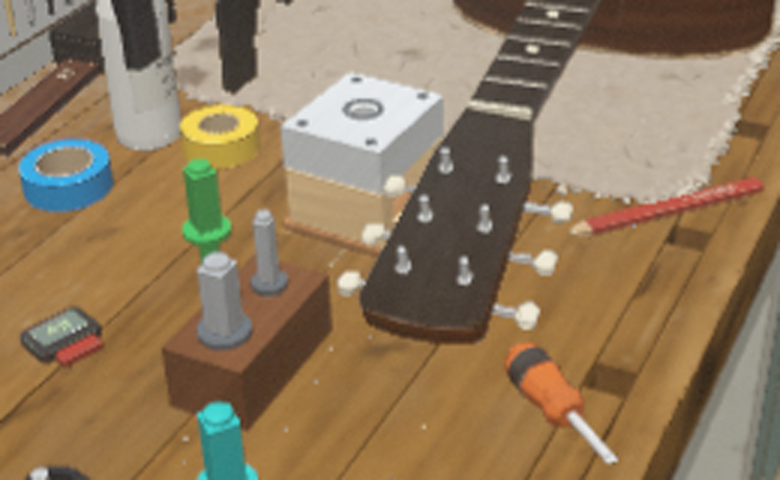

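The drift is back in its hole at (222,300), upright and with the guard on the block. Nothing else has moved, and the gripper is clear.

```bash
python3 -c "
from bench import r
print(r.close_job())"
```

```text
the job is handed in; nothing more can be done
None
```

I pushed the bushing out of the bore, held the drift's guard on the collar at about 10 N for over half a second, put the drift back upright and fully down in its hole, and handed the job in at 21 s; the bore was seen empty, but the bushing in the tray was not directly seen.

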